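Lock the bench meter's slotted battery cap

ROBOT

A 6-joint arm with a two-finger parallel gripper is mounted at the origin on the work surface. World frame = base frame: x ahead of the robot, y to its left, z up, the work surface at z = 0. Lengths are in m, angles in rad, forces in N, time in s.
With the tool pointing down it reaches from about 0.2 to 0.875 m from the base axis. Payload 3.4 kg.
Tool frame: the origin (TCP) lies between the finger pads; the fingertips stand 11 mm ahead of it and the grasp point (between the pads) lies 8 mm behind it; z points along the fingers, y is the direction in which the jaws open and shut (so a half turn about z gives the same grasp; the last joint's range is limited). The gripper opens to 94 mm and grips with 3 to 60 N. Pads are 16 mm wide; open, the fingers measure 119 mm over their backs; the gripper's body (75 mm by 177 mm) begins 78 mm behind the grasp point.
Start: joints at [-1.29, 0.276, 1.505, -0, 1.361, -0.121], TCP at [0.225, -0.529, 0.216] pointing down, gripper open.
Joint ranges: [-2.89, 2.89], [-0.75, 2.08], [0.22, 2.7], [-1.18, 4.32], [0.11, 2.71], [-2.7, 2.7]. Speed limits (rad/s): [2.57, 2.57, 3.14, 3.14, 3.14, 3.14].

INTERFACE

Orientations are given as a rotation vector (axis times angle).
In Python, from rig import telemetry, grab_frame, ticket gives the robot as it stands.
- The arm moves only by the tool arm_command, never from a script. Its argument "increments" is a list that holds one entry, the list of rows, each a list of 5 numbers: the shift along the world's x, y, z in mm, then the turn about the world's z in rad, then the finger opening in mm, from 0 to 94. A call has exactly 8 rows; each row is the pose to reach, as a shift and turn from the pose measured when the call began; what a row does not reach only later rows make up. A row lasts 1/12 s, in which the tool goes at most 41.7 mm and 7.16 degrees, less where a joint would pass 70% of its speed; a pose out of reach is approached as far as the arm can. A call with a gripper value outside its range is refused whole. The fingers move at their own pace and stop on an object; "grip_force" is the grip in N (left out, the last holds). Time passes only in rows, so rows that repeat a pose let the fingers close, or fill a call up. It gives the time, the measured TCP pose, the force and the opening at its end, in the units of the state.
- telemetry.get_state(): the state, without advancing time (a new reading comes with each control period).
- grab_frame(name): name is "scene" or "top" or "wrist"; returns a dict with "img" (480x640x3 uint8, red, green, blue), "intrinsics" (3x3 intrinsics, pixels), "D" ([k1, k2, p1, p2, k3] as OpenCV has them; the pictures are not rectified), "cam_to_world" (4x4, takes a point from camera to world coordinates). Camera axes: x right, y down, z forward; pixel columns grow to the right and rows downward; lengths in m; the calibration is good to about 2 mm. A picture is of the moment at which its call begins. There is no depth.
- ticket.finish_job(): hands the job in, once; it reports no verdict.
The state is a dict: "time_s": time; "q": joint angles; "joint_velocities": joint speeds; "joint_torque": joint torques, N m; "eef_pos": TCP position; "tcp_rot": TCP orientation; "wrist_force": force on the tool from outside, world axes, zero at the start; "ft_torque": the same for the moment, N m; "grip_width": opening from 0.0 (shut) to 1.0 (fully open).
Only numpy, scipy, OpenCV 4.12 (cv2) and the standard library are available. Lean on these libraries where they do the work, as an engineer would, in place of code of your own. Each camera call takes 0.05 s, during which the arm holds its last target.

TASK

The battery cap of the bench meter, the larger of the two slotted caps on its top, has been left unlocked. Take the flat driver from its wooden stand, seat its blade well down in the slot of that cap and turn it clockwise (seen from above) as far as it goes, so that the slot lines up with the two raised ridges, keeping the blade in the slot until the turn is finished. Then put the driver back upright in its stand, collar resting on the stand's top, and let go.

Things in the scene. Friction and masses are not known exactly. Their poses are not given: they have to be found in the camera images.
- driver_handle (a point): Centre of the loose 140 g flat driver's black square handle (24 x 24 mm, 60 mm long, sides square to x, y); z up the driver, upright in the stand. Below: steel collar 40 mm across (30 to 35 mm below this point), 8 mm round shaft, flat blade 24 mm wide along x, 3 mm thick along y, its end 95 mm below this point.
- stand_mouth (a point): Centre of the hole's mouth in the top of the fixed plywood stand (80 mm along x, 66 along y, 66 high); z up. The hole, 36 mm along x by 20 along y, goes right through. The driver hangs in it, blade along x, collar on the top face, its handle's centre 35 mm above this point.
- battery_slot (a point): Centre of the slot at the top of the aluminium battery cap (42 mm across, 12 high), 67 mm above the bench, on the fixed grey meter (180 x 140 mm, 55 high; its black 20 mm fuse cap is not it). x along the slot, turning with the cap; z up. Slot 34 mm long, closed ends, 8 deep, 5.5 wide at its black floor, flared to 13.5 in its upper 4 mm. Blade on the floor: handle centre 87 mm above this point.
- battery_cap (a joint): Angle of the battery cap in rad, growing clockwise seen from above. 0: fully unlocked; at the stop, 1.35: locked, slot in line with the two white raised ridges on the meter's top, one each side of the cap. Starts between 0 and 0.2, takes about 0.06 N m to turn and stays where it is left.
There are look-alikes about, which are no part of the job. Leave any pink look-alike of the part that bears driver_handle alone. What is shaped like the part that bears stand_mouth but red is not meant.

How it is judged:
By the outcome, as a careful person would: the job done as asked, in the order asked, and still so for the second after the job is handed in, with the robot touching nothing.
It also fails if it takes over 51 s, if anything falls off the work surface, if the arm or the gripper's body presses on something with over 40 N, if the wrist force passes 120 N, or if a joint passes its speed limit or range.

## Working session

There is one attempt and no reset: what is moved stays moved. The work goes in short steps, Python scripts to look and compute and a tool call to move; the robot and the scene stay as the last step left them, time stands still between calls to the robot, and variables do not carry over. Pictures are saved under pics/ and viewed, and the job is handed in when it is done.

Besides the shell and the picture viewer there is one more tool, called by a JSON object that holds its "method" and its "body", one argument or row to a line. arm_command: Moves the arm, as the interface text tells. Its arguments: {"type":"object","properties":{"increments":{"type":"array"},"grip_force":{"type":"number"}},"required":["increments"]}

```bash
mkdir -p pics; cat > h.py <<'E'
import numpy as np, cv2, pickle
from rig import telemetry, grab_frame, ticket
def snap(name,fn):
    f=grab_frame(name); pickle.dump(f,open(fn+'.pkl','wb')); cv2.imwrite('pics/'+fn+'.png',f['img'][:,:,::-1]); return f
def load(fn): return pickle.load(open(fn+'.pkl','rb'))
def ray(f,u,v):
    K=np.array(f['intrinsics'],float);D=np.array(f['D'],float);T=np.array(f['cam_to_world'])
    p=cv2.undistortPoints(np.array([[[u,v]]],float),K,D)[0,0]
    return T[:3,3],T[:3,:3]@np.array([p[0],p[1],1.])
def atz(f,u,v,z):
    o,d=ray(f,u,v); return o+d*(z-o[2])/d[2]
def proj(f,P):
    T=np.linalg.inv(np.array(f['cam_to_world'])); K=np.array(f['intrinsics'],float);D=np.array(f['D'],float)
    return cv2.projectPoints(np.array(P,float).reshape(-1,3),cv2.Rodrigues(T[:3,:3])[0],T[:3,3],K,D)[0][:,0]
def tri(*l):
    A=0;b=0
    for f,u,v in l:
        o,d=ray(f,u,v);d=d/np.linalg.norm(d);M=np.eye(3)-np.outer(d,d);A=A+M;b=b+M@o
    return np.linalg.solve(A,b)
def crop(fn,x0,y0,x1,y1,s,out):
    im=cv2.imread('pics/'+fn+'.png')[y0:y1,x0:x1]
    cv2.imwrite('pics/'+out+'.png',cv2.resize(im,None,fx=s,fy=s,interpolation=cv2.INTER_CUBIC))
E
python3 - <<'E'
from h import *
for n in ['scene','top','wrist']: 
    f=snap(n,n+'0'); print(n,np.round(f['cam_to_world'],3).tolist())
print(telemetry.get_state())
E
```

```text
scene [[0.336, 0.796, -0.503, 0.904], [0.942, -0.287, 0.176, -0.119], [-0.004, -0.533, -0.846, 0.726], [0.0, 0.0, 0.0, 1.0]]
top [[-0.004, -0.98, 0.201, 0.4], [-1.0, 0.005, 0.001, 0.02], [-0.002, -0.201, -0.98, 0.795], [0.0, 0.0, 0.0, 1.0]]
wrist [[0.391, -0.89, -0.236, 0.294], [-0.92, -0.378, -0.1, -0.499], [-0.0, 0.256, -0.967, 0.383], [0.0, 0.0, 0.0, 1.0]]
{'time_s': 0.15, 'q': array([-1.29001609e+00,  2.76438852e-01,  1.50574702e+00,  1.45958417e-05,
        1.36071200e+00, -1.20980251e-01]), 'joint_velocities': array([-7.79725752e-05, -1.41833705e-03, -2.78727287e-03,  1.25277582e-03,
       -5.92838930e-04,  9.59652510e-04]), 'joint_torque': array([ 1.45691130e-03, -4.04930806e+01, -2.37433791e+01,  7.00840261e-02,
        3.16081743e-02, -9.36513425e-05]), 'eef_pos': array([ 0.22475483, -0.52885255,  0.21584763]), 'tcp_rot': array([-3.07714433e+00, -6.26583589e-01,  1.41231294e-04]), 'wrist_force': array([-0.32759017, -0.48907174,  0.65954783]), 'ft_torque': array([ 0.01031928, -0.0162463 ,  0.03608717]), 'grip_width': 0.9980671456667897}
```

View pics/scene0.png

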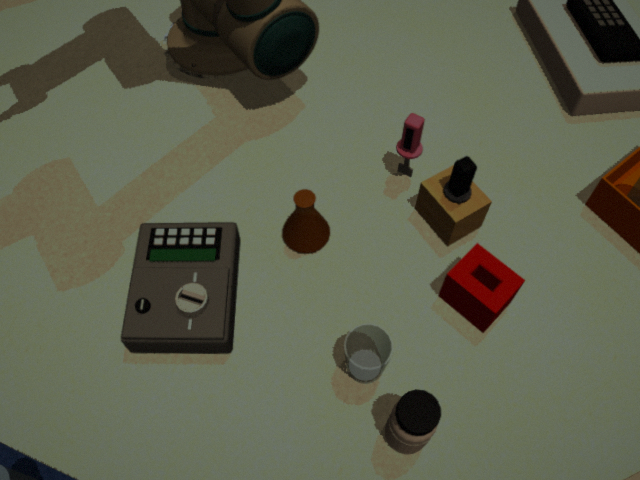

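View pics/top0.png

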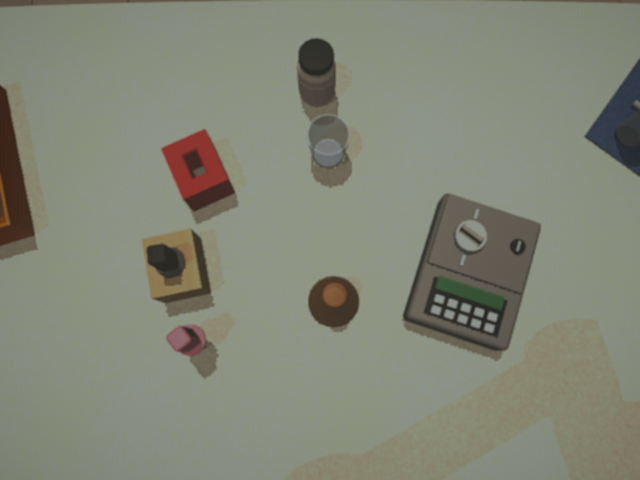

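View pics/wrist0.png

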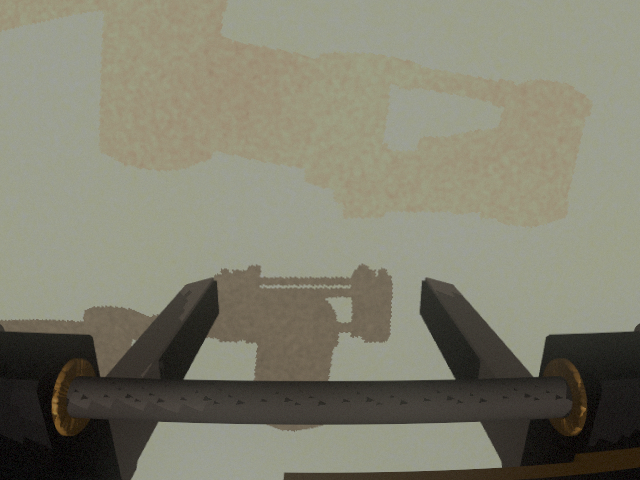

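```bash
python3 - <<'E'
from h import *
crop('top0',120,215,240,375,5,'c1'); crop('scene0',380,100,540,220,5,'c2'); crop('top0',400,185,550,285,5,'c3'); crop('scene0',110,250,260,350,5,'c4')
E
```

```text
(no output)
```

View pics/c1.png

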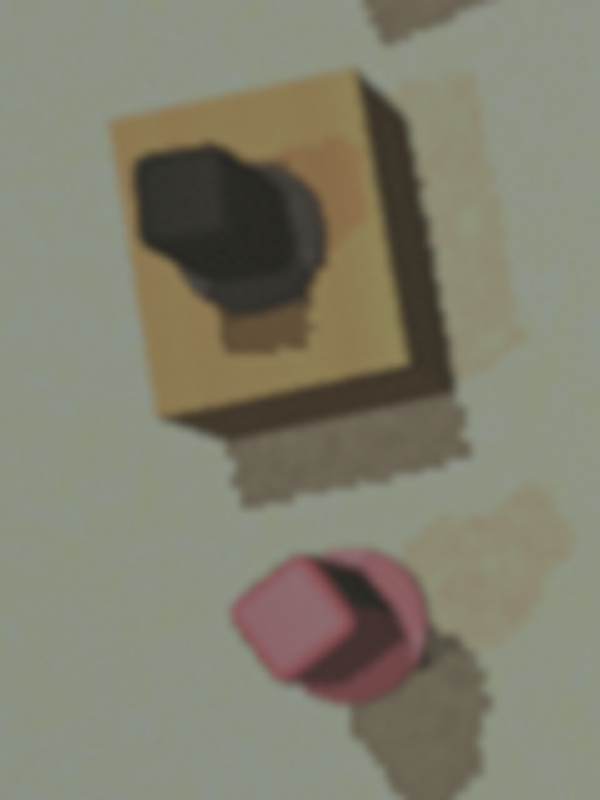

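View pics/c2.png

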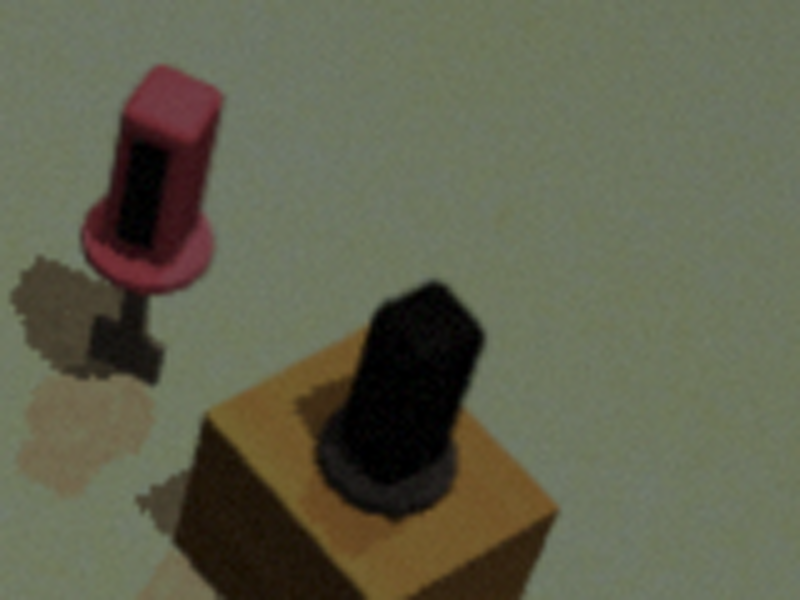

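View pics/c3.png

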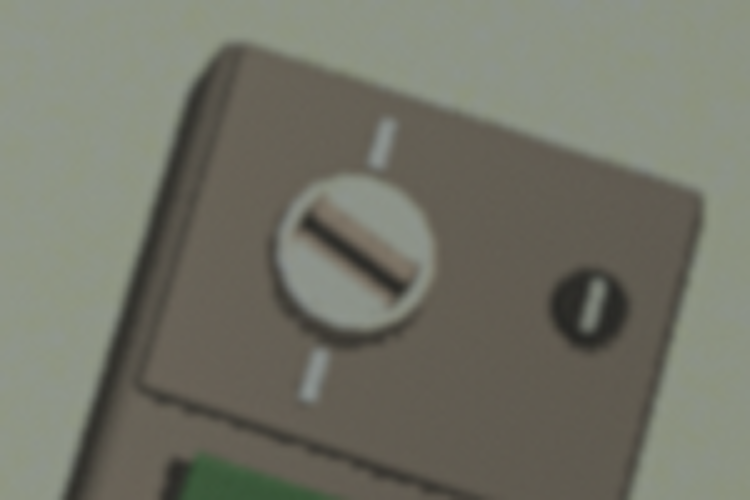

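View pics/c4.png

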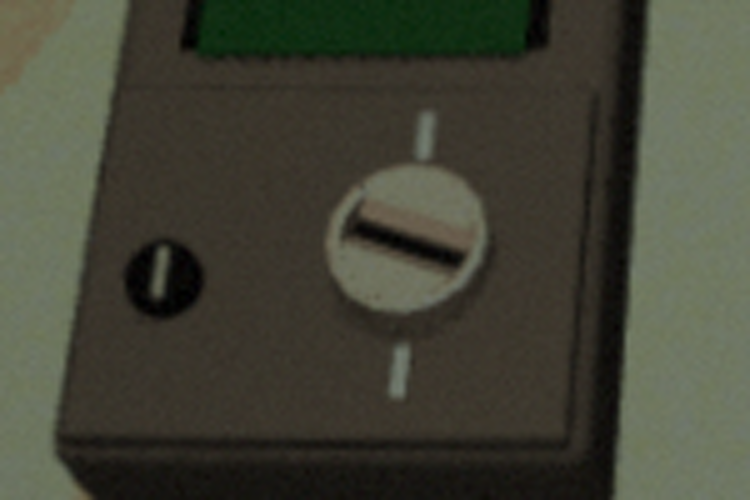

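```bash
python3 - <<'E'
from h import *
t=load('top0');s=load('scene0')
c=lambda x,y:(120+x/5,215+y/5)
P=[atz(t,*c(*p),.066) for p in [(108,120),(357,68),(411,363),(158,415)]]
print('stand top', np.round(P,4), [np.linalg.norm(P[i]-P[i-1]).round(4) for i in range(4)], np.mean(P,0).round(4))
sc=lambda x,y:(380+x/5,100+y/5)
P=[atz(s,*sc(*p),.066) for p in [(207,413),(558,511)]];print('scene stand corners',np.round(P,4))
print('handle top t',atz(t,*c(180,190),.131),'s',atz(s,*sc(425,315),.131))
print('collar t',atz(t,*c(252,235),.069),'s',atz(s,*sc(388,450),.069))
t3=lambda x,y:(400+x/5,185+y/5)
s4=lambda x,y:(110+x/5,250+y/5)
for nm,f,m,pts in [('t',t,t3,[(357,252),(389,118),(378,166),(321,350),(309,402),(312,226),(394,294)]),('s',s,s4,[(411,238),(427,112),(424,158),(402,347),(397,398),(358,232),(458,256)])]:
    zs=[.067,.056,.056,.056,.056,.061,.061]
    Q=[atz(f,*m(*p),z) for p,z in zip(pts,zs)]
    print(nm,np.round(Q,4).tolist())
    a=lambda v:np.arctan2(v[1],v[0])
    print('ridge yaw',a(Q[1]-Q[4]),'slot yaw',a(Q[6]-Q[5]), 'ridge mid',(Q[1]+Q[4])/2)
E
```

```text
stand top [[0.5516 0.2578 0.066 ]
 [0.5652 0.1927 0.066 ]
 [0.4877 0.1756 0.066 ]
 [0.4745 0.2404 0.066 ]] [np.float64(0.0791), np.float64(0.0665), np.float64(0.0793), np.float64(0.0661)] [0.5198 0.2166 0.066 ]
scene stand corners [[0.4906 0.1797 0.066 ]
 [0.555  0.2593 0.066 ]]
handle top t [0.52114629 0.21835201 0.131     ] s [0.52139536 0.21915975 0.131     ]
collar t [0.52058193 0.21745957 0.069     ] s [0.52152544 0.22151339 0.069     ]
t [[0.5542, -0.1725, 0.067], [0.5931, -0.1862, 0.056], [0.5799, -0.1824, 0.056], [0.5303, -0.1644, 0.056], [0.5165, -0.1605, 0.056], [0.5625, -0.1626, 0.061], [0.5442, -0.1832, 0.061]]
ridge yaw -0.3229037300594531 slot yaw -2.296162991362453 ridge mid [ 0.55478027 -0.17334509  0.056     ]
s [[0.5572, -0.1693, 0.067], [0.517, -0.1576, 0.056], [0.53, -0.1615, 0.056], [0.5803, -0.1793, 0.056], [0.5933, -0.1837, 0.056], [0.5479, -0.1823, 0.061], [0.563, -0.1594, 0.061]]
ridge yaw 2.8120840857689213 slot yaw 0.9873387862174997 ridge mid [ 0.55519341 -0.17068664  0.056     ]
```

{"method": "arm_command", "body": {
  "increments": [
    [[20,22,4,0.05,94],[41,44,8,0.1,94],[62,67,12,0.15,80],[83,90,16,0.2,60],[104,112,20,0.25,50],[125,135,24,0.3,50],[146,158,28,0.35,50],[167,181,32,0.4,50]]
  ],
  "grip_force": 40
}}

```text
time_s: 0.82
eef_pos: [0.3924, -0.3464, 0.2478]
tcp_rot: [-2.889, -1.229, 0.001]
wrist_force: [0.2, -0.4, -0.2]
grip_width: 0.612
```

{"method": "arm_command", "body": {
  "increments": [
    [[20,22,4,0.05,50],[41,44,8,0.1,50],[62,67,8,0.15,50],[83,90,8,0.2,50],[104,112,8,0.25,50],[125,135,8,0.3,50],[146,158,8,0.35,50],[164,176,8,0.35,50]]
  ]
}}

```text
time_s: 1.48
eef_pos: [0.5574, -0.1684, 0.2555]
tcp_rot: [-2.629, -1.716, 0.001]
wrist_force: [-0.4, -0.6, 0.9]
grip_width: 0.532
```

```bash
python3 - <<'E'
from h import *
f=snap('wrist','w1');s=telemetry.get_state();print(s['time_s'],s['eef_pos'],s['tcp_rot'],s['grip_width'],s['q'],s['joint_velocities'])
E
```

```text
1.5333 [ 0.56059052 -0.16538528  0.25521602] [-2.62693343 -1.7168291  -0.00644464] 0.5352291166457153 [-0.40936205  0.27181686  1.41522875  0.00532982  1.4551189   0.00308576] [-0.0510585  -0.01847642  0.0358566  -0.04769029  0.00288297 -0.08255044]
```

View pics/w1.png

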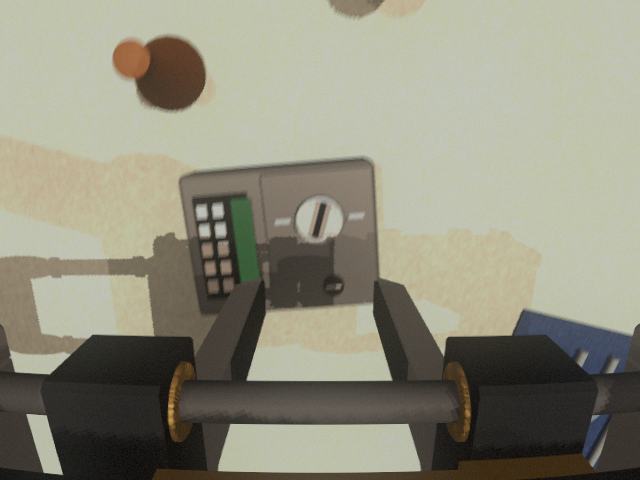

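```bash
python3 - <<'E'
from h import *
f=snap('wrist','w1b');s=telemetry.get_state();print(s['eef_pos'],s['joint_velocities'])
crop('w1b',260,180,380,260,6,'c5')
E
```

```text
[ 0.55850826 -0.16757248  0.25510248] [-0.05033151 -0.01971172  0.02586968 -0.05970123  0.01831803 -0.0315608 ]
```

View pics/c5.png

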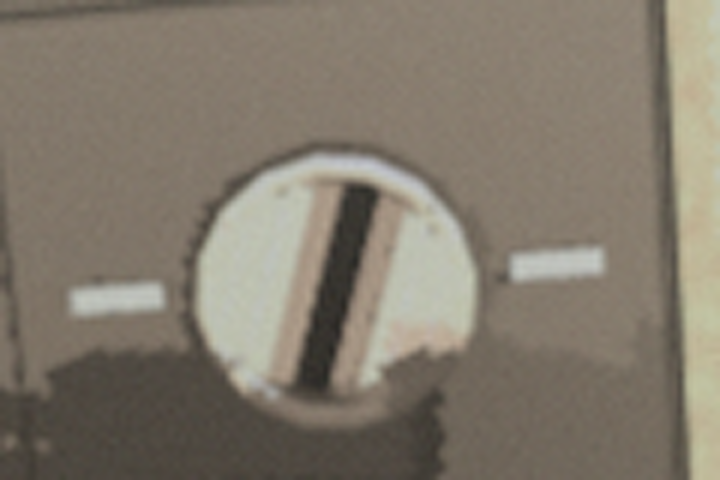

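```bash
python3 - <<'E'
from h import *
f=load('w1b');t=load('top0');s=load('scene0')
m=lambda x,y:(260+x/6,180+y/6)
print('centre',atz(f,*m(336,287),.067), 'floor c',atz(f,*m(336,287),.059))
a=lambda v:np.arctan2(v[1],v[0])
def y(p,q,z): return a(atz(f,*m(*q),z)-atz(f,*m(*p),z))
print('floor',y((358,185),(313,390),.059),'fl',y((313,180),(270,375),.067),y((404,205),(357,390),.067),'ridge',y((70,302),(605,262),.056))
print('ridge mid',(atz(f,*m(70,302),.056)+atz(f,*m(605,262),.056))/2,atz(f,*m(70,302),.056),atz(f,*m(605,262),.056))
c=(400+357/5,185+252/5);c2=(110+411/5,250+238/5)
print(tri((f,*m(336,287)),(t,*c),(s,*c2)),tri((t,*c),(s,*c2)))
E
```

```text
centre [ 0.55622216 -0.1705445   0.067     ] floor c [ 0.55544044 -0.1721784   0.059     ]
floor -2.1966409907358266 fl -2.2018948819313957 -2.2242129954667273 ridge -0.3367281879162698
ridge mid [ 0.55558395 -0.17213418  0.056     ] [ 0.51755097 -0.15882036  0.056     ] [ 0.59361692 -0.185448    0.056     ]
[ 0.55543935 -0.17123136  0.0643755 ] [ 0.55513924 -0.17130249  0.06434762]
```

{"method": "arm_command", "body": {
  "increments": [
    [[-4,38,0,0.08,50],[-8,76,0,0.16,50],[-12,114,0,0.24,50],[-16,152,0,0.32,50],[-20,190,0,0.4,50],[-24,228,0,0.48,50],[-28,266,0,0.56,50],[-32,304,0,0.63,50]]
  ]
}}

```text
time_s: 2.25
eef_pos: [0.5256, 0.137, 0.255]
tcp_rot: [-1.962, -2.45, 0.002]
wrist_force: [0.3, 0.2, -0.4]
grip_width: 0.531
```

{"method": "arm_command", "body": {
  "increments": [
    [[-2,35,0,0,50],[-4,60,0,0,50],[-6,75,-5,0,50],[-6,82,-10,0,50],[-6,82,-15,0,50],[-6,82,-15,0,50],[-6,82,-15,0,50],[-6,82,-15,0,50]]
  ]
}}

```text
time_s: 2.92
eef_pos: [0.5199, 0.2175, 0.2401]
tcp_rot: [-1.965, -2.449, 0.003]
wrist_force: [0.3, 0.2, 0.2]
grip_width: 0.535
```

```bash
python3 - <<'E'
from h import *
f=snap('wrist','w2');s=telemetry.get_state();print(s['time_s'],s['eef_pos'],s['tcp_rot'],s['grip_width'],s['q'],s['joint_velocities'])
r=s['tcp_rot'];print('yaw',2*np.arctan2(r[1],r[0]))
E
```

```text
2.9667 [0.52001199 0.21770193 0.24025533] [-1.96483701e+00 -2.44876733e+00  2.11008839e-03] 0.533409762916033 [2.72489176e-01 2.47839500e-01 1.48530356e+00 8.51769513e-04
 1.41070673e+00 5.39346342e-02] [ 0.00536254 -0.00233095 -0.00468199  0.00300589 -0.00086647  0.00281291]
yaw -4.493971165176829
```

View pics/w2.png

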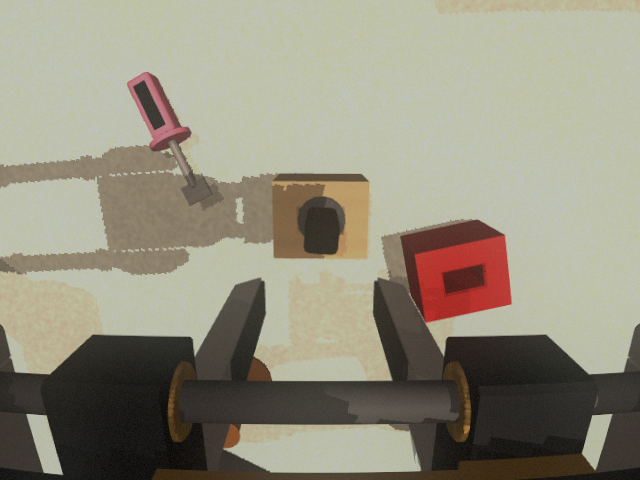

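```bash
python3 - <<'E'
from h import *
crop('w2',260,165,380,265,6,'c6')
E
```

```text
(no output)
```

View pics/c6.png

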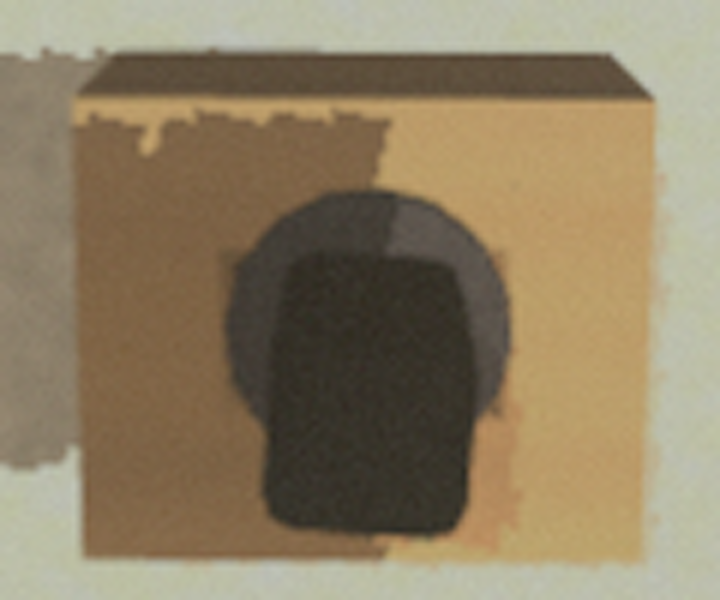

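```bash
python3 - <<'E'
from h import *
f=load('w2')
m=lambda x,y:(260+x/6,165+y/6)
P=[atz(f,*m(*p),.066) for p in [(75,98),(655,100),(642,562),(85,557)]]
print(np.round(P,4),np.mean(P,0),[np.linalg.norm(P[i]-P[i-1]).round(4) for i in range(4)])
a=lambda v:np.arctan2(v[1],v[0])
print('stand yaw',a(P[1]-P[0]),a(P[2]-P[3]))
L=atz(f,*m(264,440),.131);R=atz(f,*m(472,440),.131);B=atz(f,*m(366,535),.131)
yd=np.array([-np.sin(.22),np.cos(.22),0])
print(L,R,np.linalg.norm(R-L),'mid',(L+R)/2,'near edge',B,'centre',B-yd*.012)
print('handle edge yaw',a(atz(f,*m(455,535),.131)-atz(f,*m(285,530),.131)))
print('collar',atz(f,*m(368,332),.071))
E
```

```text
[[0.4758 0.2429 0.066 ]
 [0.553  0.2598 0.066 ]
 [0.5673 0.1956 0.066 ]
 [0.4896 0.179  0.066 ]] [0.52142367 0.21934541 0.066     ] [np.float64(0.0654), np.float64(0.079), np.float64(0.0658), np.float64(0.0795)]
stand yaw 0.2152968111005461 0.20983630667112144
[0.50988499 0.21837367 0.131     ] [0.53302204 0.22352562 0.131     ] 0.023703701525259843 mid [0.52145352 0.22094965 0.131     ] near edge [0.52369086 0.20987895 0.131     ] centre [0.52630962 0.19816818 0.131     ]
handle edge yaw 0.1885133096511899
collar [0.52162315 0.22081229 0.071     ]
```

{"method": "arm_command", "body": {
  "increments": [
    [[1,2,-20,-0.01,50],[1,2,-45,-0.01,50],[1,2,-75,-0.01,50],[1,2,-105,-0.01,50],[1,2,-130,-0.01,50],[1,2,-145,-0.01,50],[1,2,-145,-0.01,50],[1,2,-145,-0.01,50]]
  ]
}}

```text
time_s: 3.63
eef_pos: [0.5211, 0.219, 0.0951]
tcp_rot: [-1.978, -2.438, 0.004]
wrist_force: [0.7, -1.4, 0.5]
grip_width: 0.53
```

```bash
python3 - <<'E'
from h import *
f=snap('wrist','w3');s=telemetry.get_state();print(s['time_s'],s['eef_pos'],s['wrist_force'],s['grip_width'])
snap('scene','s3');crop('s3',380,80,540,200,5,'c7')
E
```

```text
3.6833 [0.52193995 0.21938952 0.09615645] [-0.03768544  0.17196285 -0.26577189] 0.535509279921207
```

View pics/w3.png

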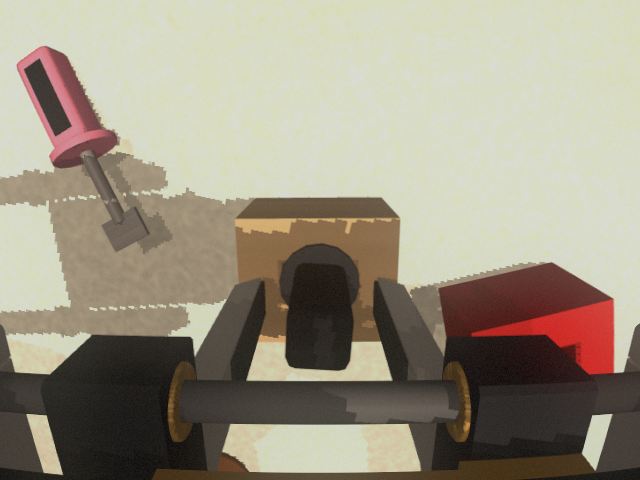

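View pics/c7.png

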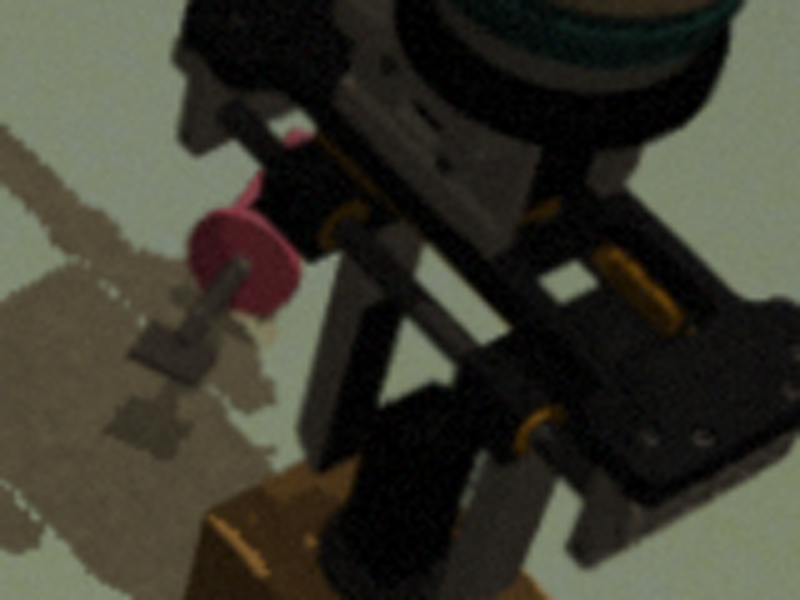

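```bash
python3 - <<'E'
from h import *
snap('top','t3')
print(telemetry.get_state()['eef_pos'],telemetry.get_state()['wrist_force'])
E
```

```text
[0.52243858 0.21979737 0.09697694] [-0.05056597  0.13049853  0.81656303]
```

View pics/s3.png

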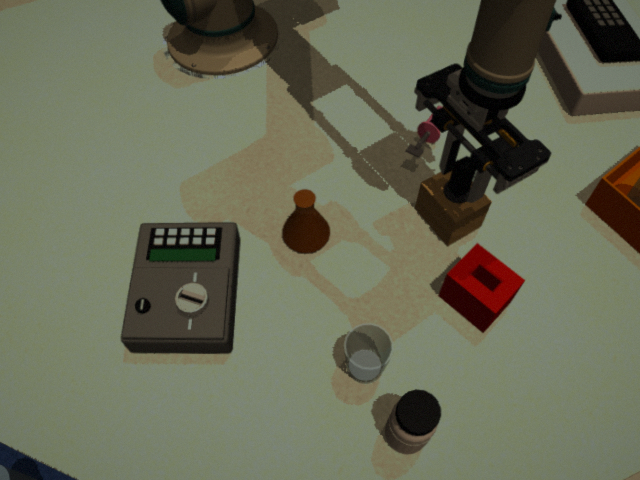

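View pics/t3.png

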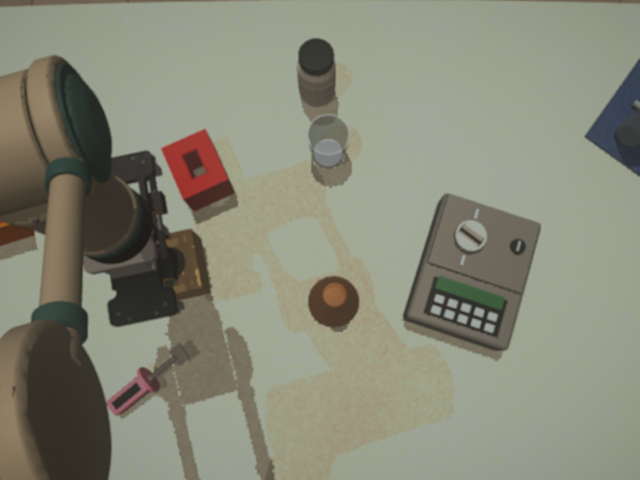

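{"method": "arm_command", "body": {
  "increments": [
    [[0,0,-1,0,40],[0,0,-1,0,30],[0,0,-1,0,20],[0,0,-1,0,15],[0,0,-1,0,15],[0,0,-1,0,15],[0,0,-1,0,15],[0,0,-1,0,15]]
  ],
  "grip_force": 40
}}

```text
time_s: 4.45
eef_pos: [0.5221, 0.2197, 0.0963]
tcp_rot: [-1.979, -2.44, -0.001]
wrist_force: [-3.5, -1.2, 5.2]
grip_width: 0.256
```

```bash
python3 - <<'E'
from h import *
s=telemetry.get_state();print(s['time_s'],s['eef_pos'],s['wrist_force'],s['grip_width']*94)
E
```

```text
4.45 [0.52212702 0.21966786 0.0963177 ] [-3.46343227 -1.22083093  5.22293159] 24.080078733313268
```

{"method": "arm_command", "body": {
  "increments": [
    [[0,0,10,0,15],[0,0,25,0,15],[0,0,50,0,15],[0,0,75,0,15],[0,0,95,0,15],[0,0,110,0,15],[0,0,115,0,15],[0,0,115,0,15]]
  ]
}}

```text
time_s: 5.12
eef_pos: [0.5231, 0.2201, 0.2127]
tcp_rot: [1.978, 2.439, 0.006]
wrist_force: [0.6, 0.6, -1.0]
grip_width: 0.251
```

```bash
python3 - <<'E'
from h import *
f=snap('wrist','w4');s=telemetry.get_state();print(s['time_s'],s['eef_pos'],s['wrist_force'],s['grip_width']*94)
snap('scene','s4');crop('s4',380,30,540,250,3.6,'c8')
E
```

```text
5.1667 [0.52224793 0.21977197 0.21128383] [-0.12392397  0.53559321 -1.78191526] 23.9630191222945
```

View pics/w4.png

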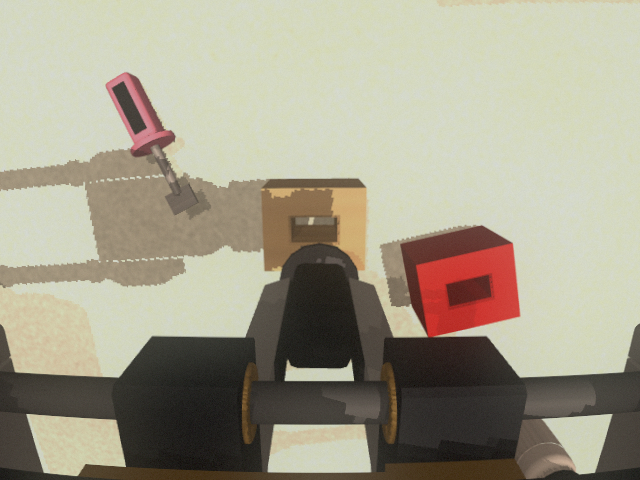

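View pics/c8.png

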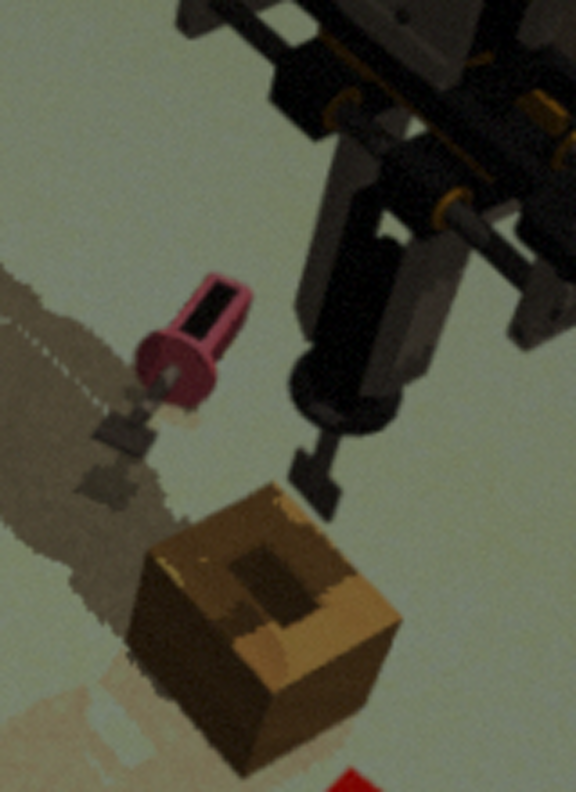

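```bash
python3 - <<'E'
from h import *
crop('w4',250,170,380,290,6,'c9')
E
```

```text
(no output)
```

View pics/c9.png

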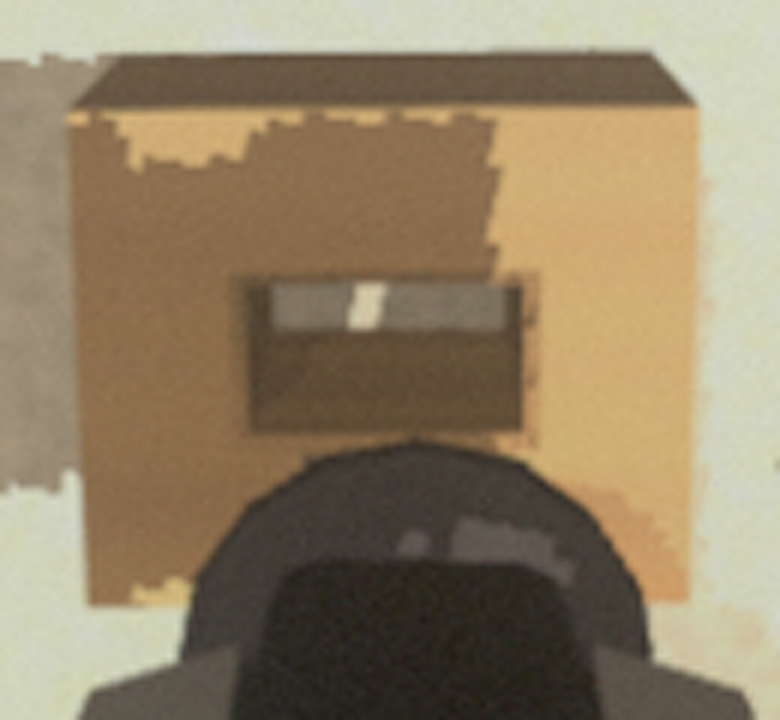

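```bash
python3 - <<'E'
from h import *
f=load('w4')
m=lambda x,y:(250+x/6,170+y/6)
P=[atz(f,*m(*p),.066) for p in [(70,108),(697,104),(690,606),(88,606)]]
H=[atz(f,*m(*p),.066) for p in [(246,276),(524,280),(524,434),(250,434)]]
a=lambda v:np.arctan2(v[1],v[0])
for Q in (P,H): print(np.mean(Q,0),a(Q[1]-Q[0]),a(Q[2]-Q[3]),[np.linalg.norm(Q[i]-Q[i-1]).round(4) for i in range(4)])
E=[]
for z in (.1827,.1857): 
    F=atz(f,*m(418,440),z); L=atz(f,*m(183,650),z);R=atz(f,*m(650,650),z)
    yd=np.array([-np.sin(.207),np.cos(.207),0]); print(z,F,F-yd*.02,F+yd*.02,np.linalg.norm(R-L),(L+R)/2)
E
```

```text
[0.52112879 0.21938225 0.066     ] 0.21362957321333173 0.20699168113918956 [np.float64(0.066), np.float64(0.0789), np.float64(0.0666), np.float64(0.0797)]
[0.5209453 0.2201061 0.066    ] 0.19250581828573307 0.20709635690428524 [np.float64(0.0209), np.float64(0.0355), np.float64(0.0204), np.float64(0.0356)]
0.1827 [0.52017923 0.24077457 0.1827    ] [0.52428973 0.22120154 0.1827    ] [0.51606873 0.26034761 0.1827    ] 0.039043832293251694 [0.52382723 0.22295671 0.1827    ]
0.1857 [0.51999683 0.24156381 0.1857    ] [0.52410732 0.22199077 0.1857    ] [0.51588633 0.26113685 0.1857    ] 0.03845064326543103 [0.5235894  0.22401664 0.1857    ]
```

{"method": "arm_command", "body": {
  "increments": [
    [[2,-20,0,0.05,15],[4,-50,0,0.12,15],[7,-86,0,0.2,15],[10,-122,0,0.28,15],[13,-158,0,0.36,15],[16,-194,0,0.44,15],[19,-230,0,0.52,15],[22,-266,0,0.6,15]]
  ]
}}

```text
time_s: 5.88
eef_pos: [0.5426, -0.0479, 0.2087]
tcp_rot: [-1.162, -2.915, 0.001]
wrist_force: [-0.0, 0.3, -1.5]
grip_width: 0.253
```

{"method": "arm_command", "body": {
  "increments": [
    [[3,-36,0,0.06,15],[6,-70,-5,0.12,15],[8,-98,-10,0.12,15],[10,-118,-15,0.12,15],[10,-127,-20,0.12,15],[10,-127,-20,0.12,15],[10,-127,-20,0.12,15],[10,-127,-20,0.12,15]]
  ]
}}

```text
time_s: 6.55
eef_pos: [0.5523, -0.1734, 0.1883]
tcp_rot: [-0.983, -2.978, -0.0]
wrist_force: [0.0, -0.6, -1.3]
grip_width: 0.253
```

```bash
python3 - <<'E'
from h import *
f=snap('wrist','w5');s=telemetry.get_state();print(s['time_s'],s['eef_pos'],s['wrist_force'],s['grip_width']*94,s['q'][5])
r=s['tcp_rot'];print('yaw',2*np.arctan2(r[1],r[0]))
snap('scene','s5');snap('top','t5');crop('s5',90,170,290,350,4,'c10');crop('t5',390,150,550,300,4,'c11');crop('w5',220,140,420,290,4,'c12')
E
```

```text
6.6 [ 0.55252794 -0.17330036  0.18868182] [ 0.01746492  0.20578464 -2.10789953] 23.652382382744086 -1.3569231134719626
yaw -3.77886653582486
```

View pics/c12.png

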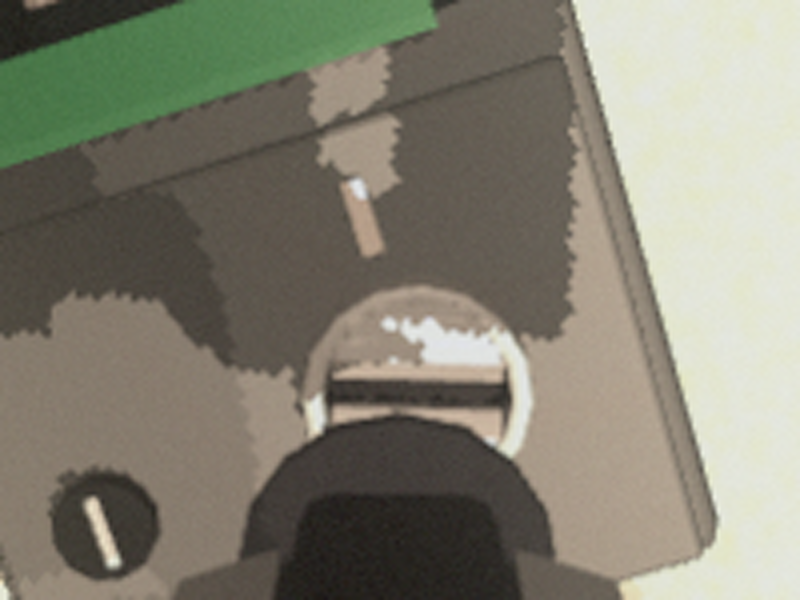

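View pics/c10.png

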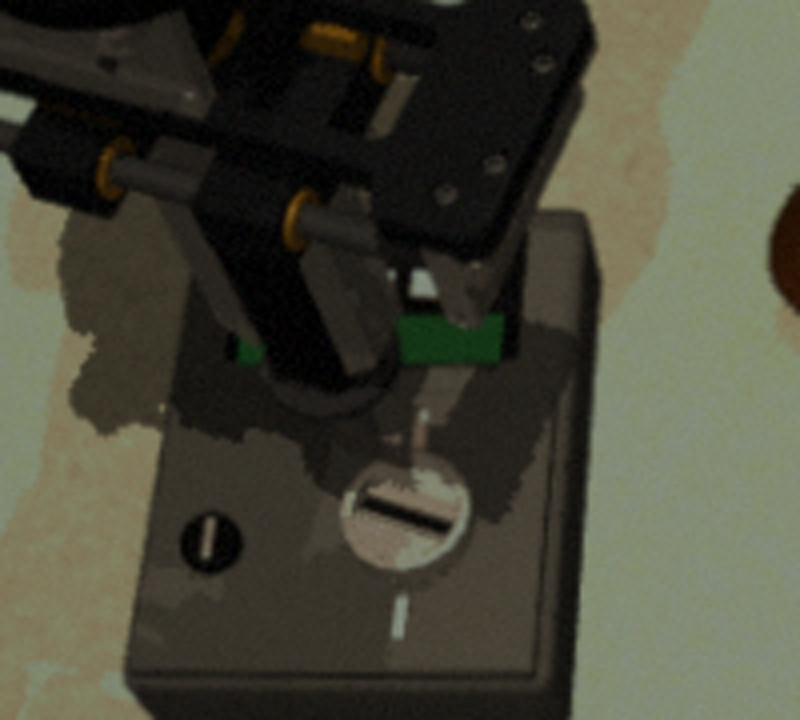

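View pics/c11.png

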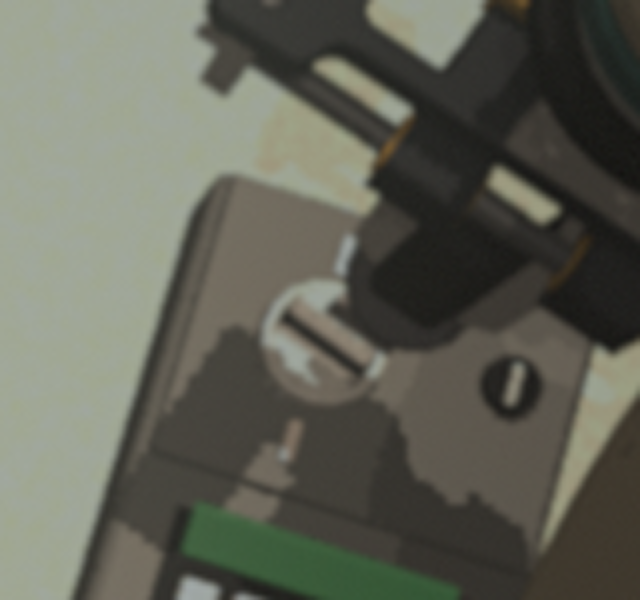

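```bash
python3 - <<'E'
from h import *
f=load('w5');s=telemetry.get_state();p=s['eef_pos'];print(p)
m=lambda x,y:(220+x/4,140+y/4)
a=lambda v:np.arctan2(v[1],v[0])
ps=3.77886653582486; ps=-ps+2*np.pi; tx=np.array([np.cos(ps),np.sin(ps),0]);ty=np.array([np.sin(ps),-np.cos(ps),0])
print('tool yaw',ps,'driver yaw',ps-np.pi/2)
zc=p[2]+.0047-.030
F=atz(f,*m(398,415),zc);L=atz(f,*m(243,545),zc);R=atz(f,*m(552,545),zc)
print('collar far edge rel TCP in tool x,y',(F-p)@tx*1e3,(F-p)@ty*1e3,'LR mid y',((L+R)/2-p)@ty*1e3, 'width',np.linalg.norm(R-L))
F5=atz(f,*m(398,415),zc-.005);print('using lower edge',(F5-p)@tx*1e3)
S=atz(f,*m(417,392),.059);print('slot',S,'rel tool',(S-p)@tx*1e3,(S-p)@ty*1e3)
print('slot yaw',a(atz(f,*m(505,396),.059)-atz(f,*m(330,387),.059)), 'far flare',a(atz(f,*m(500,374),.067)-atz(f,*m(335,366),.067)))
print('ridge',a(atz(f,*m(375,257),.056)-atz(f,*m(349,180),.056)))
# scene/top collar
E
```

```text
[ 0.55277682 -0.17351784  0.18911143]
tool yaw 2.5043187713547264 driver yaw 0.9335224445598298
collar far edge rel TCP in tool x,y 22.06591567370257 0.9014936054925875 LR mid y 0.8301663286038111 width 0.03761349166622205
using lower edge 20.735683164347694
slot [ 0.55645141 -0.17100016  0.059     ] rel tool -1.455317105957674 4.209921240639179
slot yaw 0.8806049369498179 far flare 0.8837871792480104
ridge -0.3184356998634548
```

```bash
python3 - <<'E'
from h import *
p=np.array([.5525,-.1733,.1887])
th=np.linspace(0,2*np.pi,60)
def circ(c,r): return np.array([[c[0]+r*np.cos(t),c[1]+r*np.sin(t),c[2]] for t in th])
for fn,(x0,y0,x1,y1),out in [('s5',(140,230,240,330),'o1'),('t5',(430,190,510,270),'o2'),('w5',(270,180,380,290),'o3')]:
    f=load(fn); sc=7
    im=cv2.resize(f['img'][y0:y1,x0:x1,::-1],None,fx=sc,fy=sc,interpolation=cv2.INTER_CUBIC); im=cv2.convertScaleAbs(im,alpha=1.5,beta=20)
    for c,r,col in [((p[0],p[1],p[2]+.0047-.035),.02,(0,255,0)),((p[0],p[1],p[2]+.0047-.030),.02,(0,255,255)),((.555,-.172,.067),.021,(0,0,255))]:
        q=(proj(f,circ(c,r))-[x0,y0]+.5)*sc-.5
        cv2.polylines(im,[q.astype(int).reshape(-1,1,2)],True,col,1)
    cv2.imwrite('pics/'+out+'.png',im)
E
```

```text
(no output)
```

View pics/o1.png

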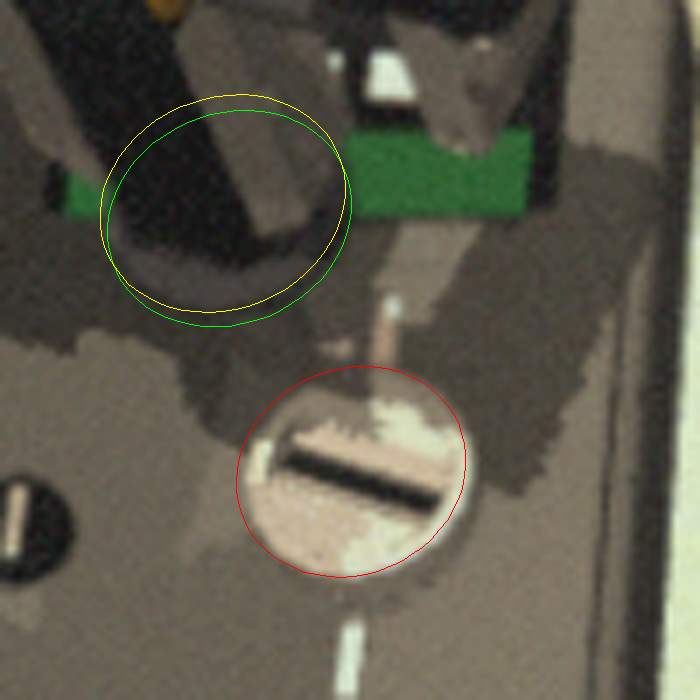

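View pics/o2.png

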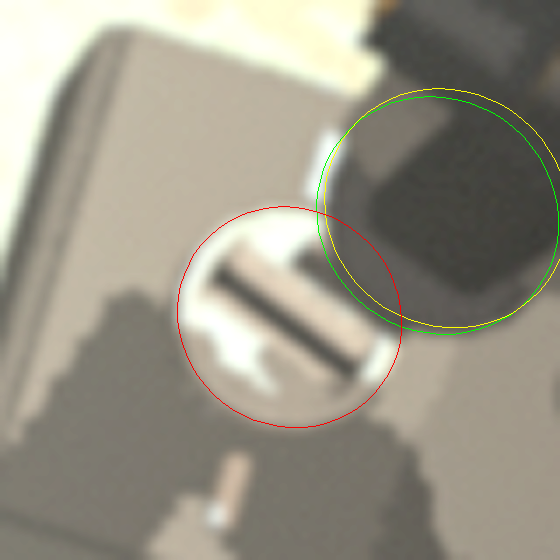

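View pics/o3.png

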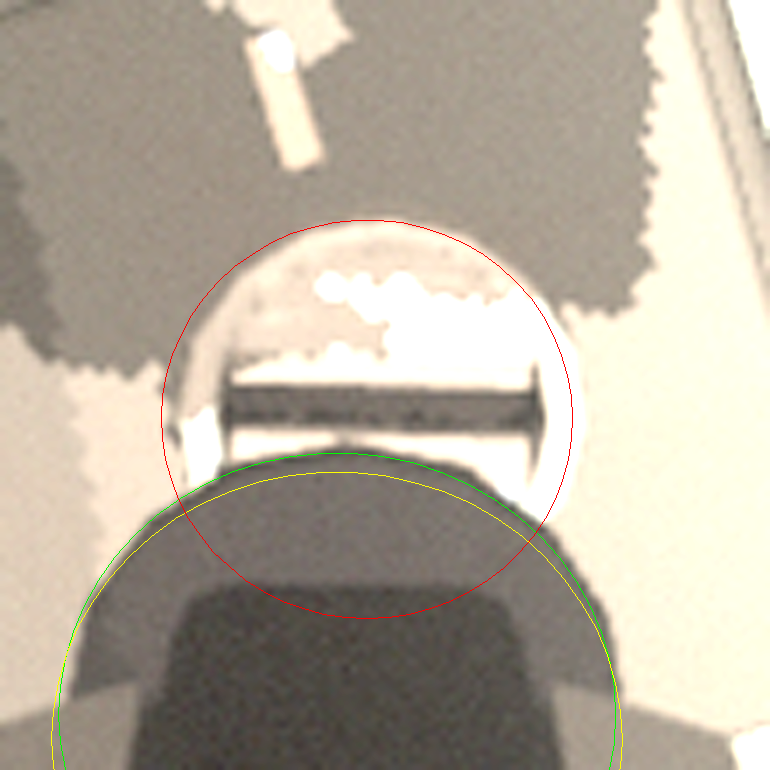

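{"method": "arm_command", "body": {
  "increments": [
    [[2,1,-3,-0.03,15],[3,2,-8,-0.03,15],[3,2,-14,-0.03,15],[3,2,-20,-0.03,15],[3,2,-25,-0.03,15],[3,2,-29,-0.03,15],[3,2,-32,-0.03,15],[3,2,-34,-0.03,15]]
  ]
}}

```text
time_s: 7.37
eef_pos: [0.5555, -0.1715, 0.1545]
tcp_rot: [-1.027, -2.964, 0.001]
wrist_force: [-0.7, -0.3, -1.7]
grip_width: 0.255
```

```bash
python3 - <<'E'
from h import *
f=snap('wrist','w6');s=telemetry.get_state();print(s['time_s'],s['eef_pos'],s['wrist_force'],s['ft_torque'],s['grip_width']*94)
r=s['tcp_rot'];print('yaw',2*np.arctan2(r[1],r[0]))
snap('scene','s6');crop('s6',140,230,240,330,7,'c13');snap('top','t6');crop('t6',430,180,510,260,7,'c14')
E
```

```text
7.4167 [ 0.55543414 -0.17149194  0.15431074] [-1.0146566   0.38349554 -1.39038379] [ 0.02885959 -0.13204173  0.01063873] 24.04197054546197
yaw -3.808674840318907
```

View pics/c13.png

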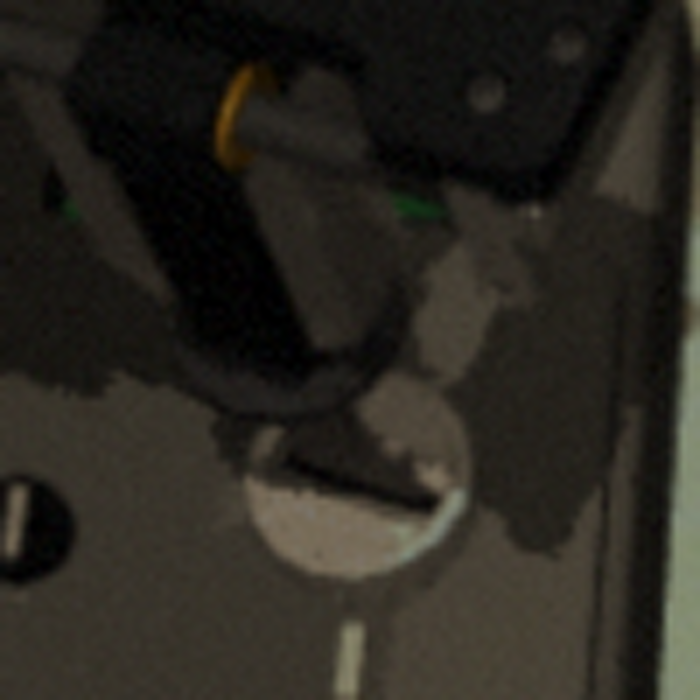

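View pics/c14.png

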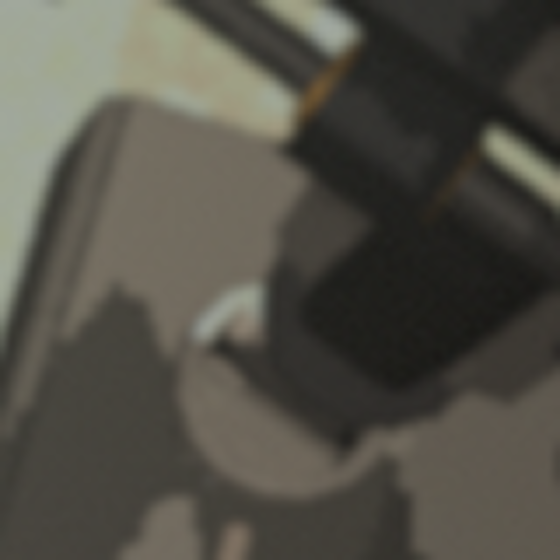

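View pics/w6.png

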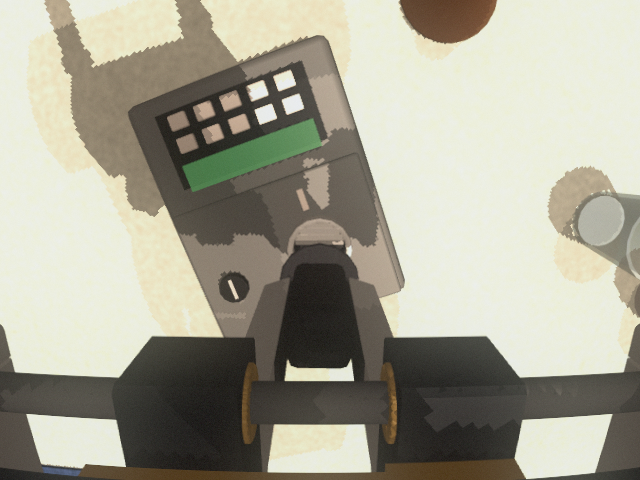

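{"method": "arm_command", "body": {
  "increments": [
    [[0,0,-1,0,15],[0,0,-2,0,15],[0,0,-3,0,15],[0,0,-3.5,0,15],[0,0,-4,0,15],[0,0,-4.5,0,15],[0,0,-5,0,15],[0,0,-5,0,15]]
  ]
}}

```text
time_s: 8.18
eef_pos: [0.5557, -0.1716, 0.1499]
tcp_rot: [-1.027, -2.965, 0.001]
wrist_force: [-0.6, -0.1, -1.5]
grip_width: 0.256
```

```bash
python3 - <<'E'
from h import *
s=telemetry.get_state();print(s['time_s'],s['eef_pos'],s['wrist_force'],s['ft_torque'],s['grip_width']*94)
snap('scene','s7');crop('s7',140,230,240,330,7,'c15')
E
```

```text
8.1833 [ 0.55566405 -0.17158989  0.14988526] [-0.6334664  -0.08010862 -1.47092887] [ 0.00158088 -0.06140695 -0.04733788] 24.109411478137154
```

View pics/c15.png

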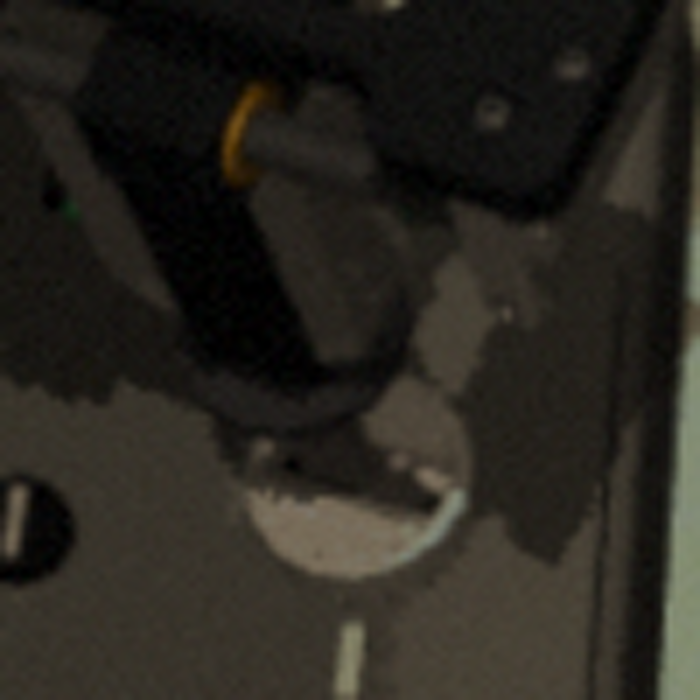

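{"method": "arm_command", "body": {
  "increments": [
    [[0,0,-0.5,0,15],[0,0,-1,0,15],[0,0,-1.5,0,15],[0,0,-2,0,15],[0,0,-2,0,15],[0,0,-2,0,15],[0,0,-2,0,15],[0,0,-2,0,15]]
  ]
}}

```text
time_s: 8.9
eef_pos: [0.5558, -0.1717, 0.1492]
tcp_rot: [-1.028, -2.966, 0.001]
wrist_force: [-1.5, 1.5, 5.0]
grip_width: 0.253
```

{"method": "arm_command", "body": {
  "increments": [
    [[0,0,-1.5,-0.05,15],[0,0,-1.5,-0.1,15],[0,0,-1.5,-0.17,15],[0,0,-1.5,-0.24,15],[0,0,-1.5,-0.31,15],[0,0,-1.5,-0.38,15],[0,0,-1.5,-0.45,15],[0,0,-1.5,-0.5,15]]
  ]
}}

```text
time_s: 9.57
eef_pos: [0.5558, -0.1721, 0.1492]
tcp_rot: [-1.734, -2.618, 0.001]
wrist_force: [-2.9, -0.9, 6.5]
grip_width: 0.259
```

```bash
python3 - <<'E'
from h import *
s=telemetry.get_state();print(s['time_s'],s['eef_pos'],s['wrist_force'],s['ft_torque'],s['grip_width']*94)
r=s['tcp_rot'];print('drv yaw',2*np.arctan2(-r[1],-r[0])-np.pi/2)
snap('scene','s8');crop('s8',140,230,240,330,7,'c16')
E
```

```text
9.5667 [ 0.55578736 -0.17205828  0.14920356] [-2.86545979 -0.94549746  6.54245042] [0.01430292 0.47422354 0.10120937] 24.355530167112438
drv yaw 0.40099098819160184
```

View pics/c16.png

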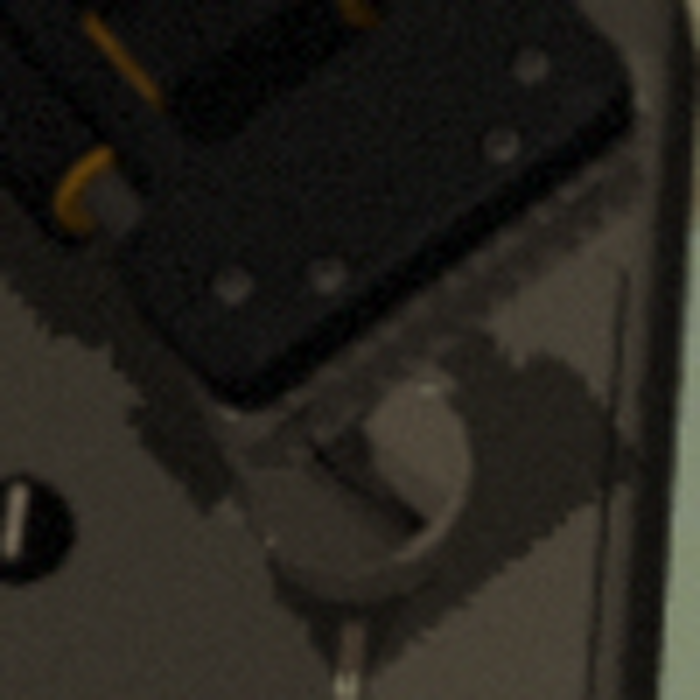

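{"method": "arm_command", "body": {
  "increments": [
    [[0,0,-1.5,-0.07,15],[0,0,-1.5,-0.14,15],[0,0,-1.5,-0.21,15],[0,0,-1.5,-0.28,15],[0,0,-1.5,-0.35,15],[0,0,-1.5,-0.42,15],[0,0,-1.5,-0.49,15],[0,0,-1.5,-0.56,15]]
  ]
}}

```text
time_s: 10.28
eef_pos: [0.5552, -0.1722, 0.1492]
tcp_rot: [-2.394, -2.032, 0.002]
wrist_force: [-3.1, 0.6, 7.4]
grip_width: 0.251
```

```bash
python3 - <<'E'
from h import *
s=telemetry.get_state();print(s['time_s'],s['eef_pos'],s['wrist_force'],s['ft_torque'],s['grip_width']*94)
r=s['tcp_rot'];print('drv yaw',2*np.arctan2(-r[1],-r[0])-np.pi/2)
E
```

```text
10.2833 [ 0.55520339 -0.17221868  0.14921161] [-3.10799068  0.55858149  7.44698098] [0.03731954 0.70067093 0.11767406] 23.58346806654066
drv yaw -0.16333997019140645
```

{"method": "arm_command", "body": {
  "increments": [
    [[0,0,-1.5,-0.04,15],[0,0,-1.5,-0.08,15],[0,0,-1.5,-0.12,15],[0,0,-1.5,-0.15,15],[0,0,-1.5,-0.18,15],[0,0,-1.5,-0.2,15],[0,0,-1.5,-0.22,15],[0,0,-1.5,-0.22,15]]
  ]
}}

```text
time_s: 10.95
eef_pos: [0.5549, -0.1722, 0.1492]
tcp_rot: [-2.603, -1.757, 0.002]
wrist_force: [-2.9, 0.5, 7.1]
grip_width: 0.253
```

```bash
python3 - <<'E'
from h import *
s=telemetry.get_state();print(s['time_s'],s['eef_pos'],s['wrist_force'],s['ft_torque'],s['grip_width']*94)
r=s['tcp_rot'];print('drv yaw',2*np.arctan2(-r[1],-r[0])-np.pi/2)
snap('scene','s9');crop('s9',140,230,240,330,7,'c17')
snap('top','t9');crop('t9',420,180,520,270,7,'c18');snap('wrist','w9')
E
```

```text
10.95 [ 0.55490488 -0.17219204  0.1491934 ] [-2.85315333  0.52495337  7.13807642] [0.16783747 0.58038164 0.09258943] 23.741853921106145
drv yaw -0.3836692502471135
```

View pics/c17.png

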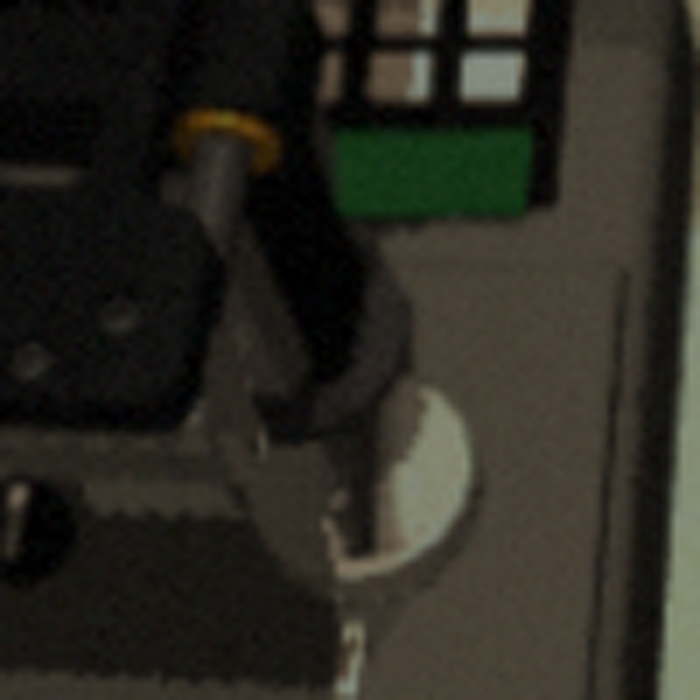

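View pics/c18.png

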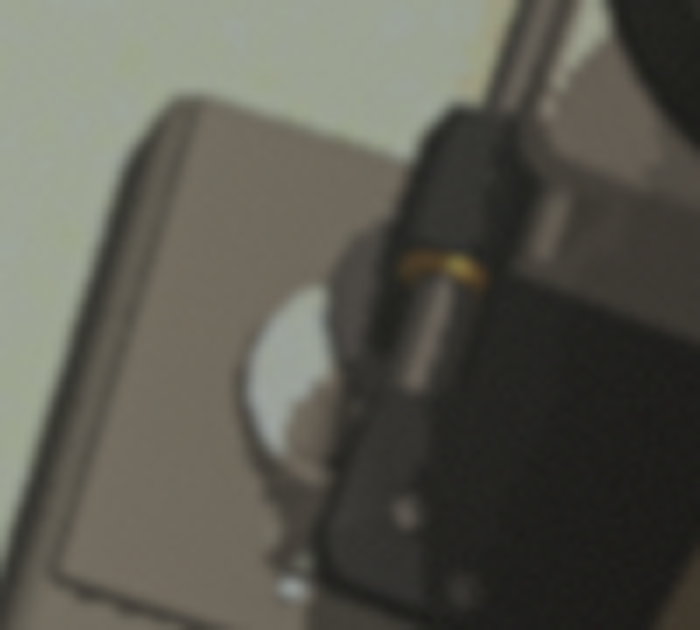

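View pics/w9.png

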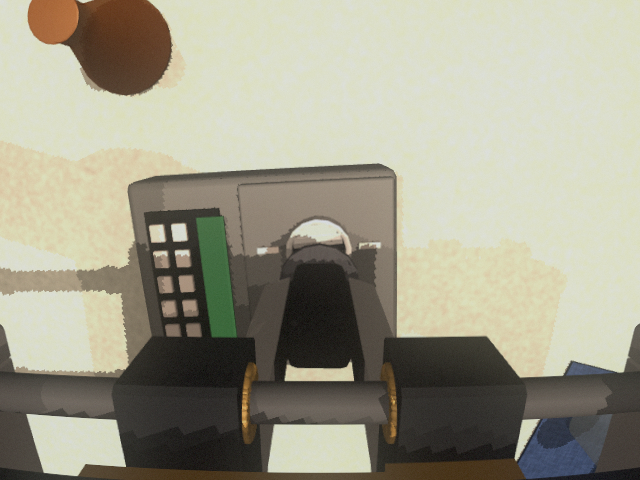

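{"method": "arm_command", "body": {
  "increments": [
    [[0,0,-1.5,-0.02,15],[0,0,-1.5,-0.04,15],[0,0,-1.5,-0.06,15],[0,0,-1.5,-0.08,15],[0,0,-1.5,-0.1,15],[0,0,-1.5,-0.1,15],[0,0,-1.5,-0.1,15],[0,0,-1.5,-0.1,15]]
  ]
}}

```text
time_s: 11.77
eef_pos: [0.5548, -0.172, 0.1492]
tcp_rot: [-2.687, -1.626, 0.001]
wrist_force: [-2.4, 1.7, 7.6]
grip_width: 0.253
```

```bash
python3 - <<'E'
from h import *
s=telemetry.get_state();print(s['time_s'],s['eef_pos'],s['wrist_force'],s['ft_torque'],s['grip_width']*94)
r=s['tcp_rot'];print('drv yaw',2*np.arctan2(-r[1],-r[0])-np.pi/2)
E
```

```text
11.7667 [ 0.55482057 -0.17196507  0.14919984] [-2.44093153  1.65798984  7.6089804 ] [0.28640386 0.46984501 0.21938955] 23.800990628545335
drv yaw -0.48248129901921954
```

{"method": "arm_command", "body": {
  "increments": [
    [[0,0,-1.5,-0.02,15],[0,0,-1.5,-0.04,15],[0,0,-1.5,-0.05,15],[0,0,-1.5,-0.06,15],[0,0,-1.5,-0.06,15],[0,0,-1.5,-0.06,15],[0,0,-1.5,-0.06,15],[0,0,-1.5,-0.06,15]]
  ]
}}

```text
time_s: 12.43
eef_pos: [0.5547, -0.1718, 0.1492]
tcp_rot: [2.734, 1.547, -0.0]
wrist_force: [-2.6, 1.3, 7.6]
grip_width: 0.25
```

```bash
python3 - <<'E'
from h import *
s=telemetry.get_state();print(s['time_s'],s['eef_pos'],s['wrist_force'],s['ft_torque'],s['grip_width']*94)
r=s['tcp_rot'];print('drv yaw',2*np.arctan2(-r[1],-r[0])-np.pi/2)
snap('wrist','w10');crop('w10',230,180,400,300,4.5,'c19');snap('scene','s10');crop('s10',140,230,240,330,7,'c20')
E
```

```text
12.4333 [ 0.55474565 -0.17181834  0.14921599] [-2.60873066  1.25222013  7.64309925] [0.23351226 0.46377915 0.53329184] 23.51179097663977
drv yaw -6.823920691506197
```

View pics/c19.png

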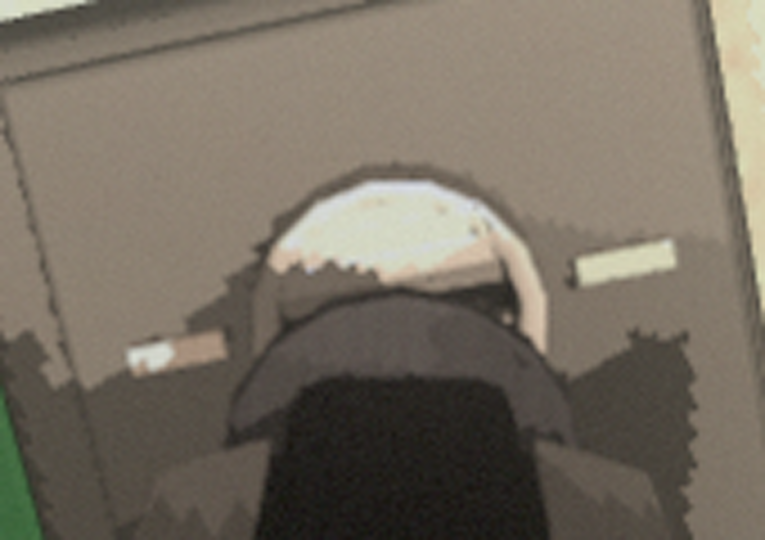

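View pics/c20.png

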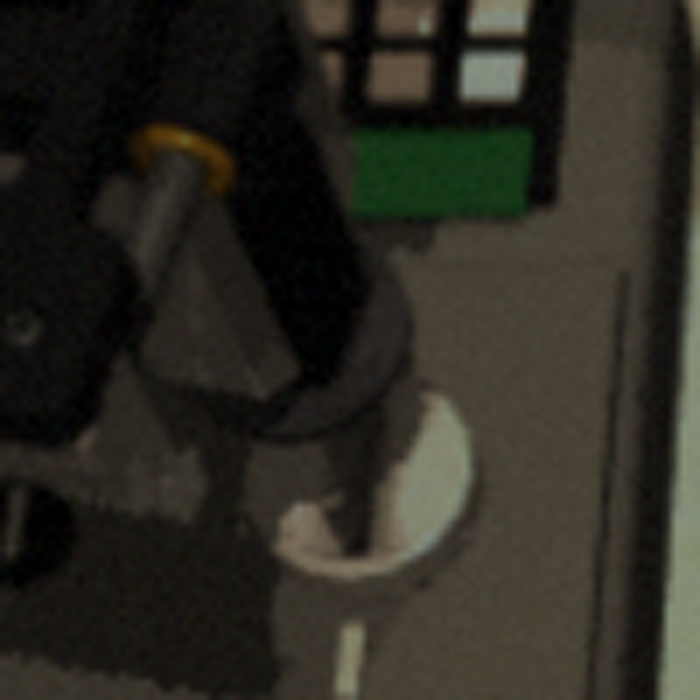

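{"method": "arm_command", "body": {
  "increments": [
    [[0,0,-1,0.04,15],[0,0,-0.5,0.08,15],[0,0,0,0.1,15],[0,0,0,0.1,15],[0,0,2,0.1,15],[0,0,5,0.1,15],[0,0,9,0.1,15],[0,0,13,0.1,15]]
  ]
}}

```text
time_s: 13.2
eef_pos: [0.5548, -0.1719, 0.1624]
tcp_rot: [-2.654, -1.682, 0.001]
wrist_force: [-0.3, 1.0, -1.1]
grip_width: 0.254
```

{"method": "arm_command", "body": {
  "increments": [
    [[0,0,10,0,15],[0,0,25,0,15],[0,0,40,0,15],[-10,10,48,0,15],[-20,25,48,0,15],[-30,50,48,0,15],[-30,80,48,0.07,15],[-30,100,48,0.14,15]]
  ]
}}

```text
time_s: 13.87
eef_pos: [0.5228, -0.0692, 0.2111]
tcp_rot: [-2.525, -1.866, -0.0]
wrist_force: [0.3, -0.0, -2.7]
grip_width: 0.25
```

```bash
python3 - <<'E'
from h import *
s=telemetry.get_state();print(s['time_s'],s['eef_pos'],s['wrist_force'],s['ft_torque'],s['grip_width']*94)
r=s['tcp_rot'];print('drv yaw',(2*np.arctan2(r[1],r[0])-np.pi/2))
snap('top','t11');crop('t11',400,185,550,285,5,'c22');snap('scene','s11');crop('s11',110,250,260,350,5,'c21');snap('wrist','w11')
E
```

```text
13.8667 [ 0.52279304 -0.06915869  0.21106878] [ 0.34010565 -0.02919866 -2.69376338] [-0.02814337 -0.07475246  0.00417099] 23.508155746608768
drv yaw -6.581268097421558
```

View pics/c21.png

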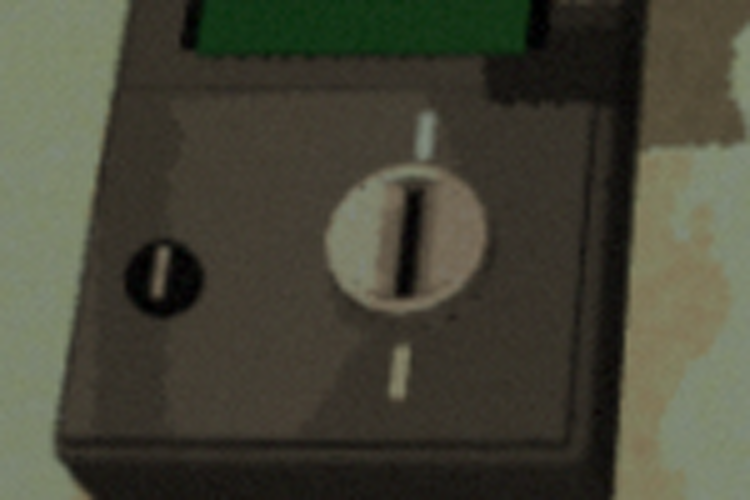

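View pics/c22.png

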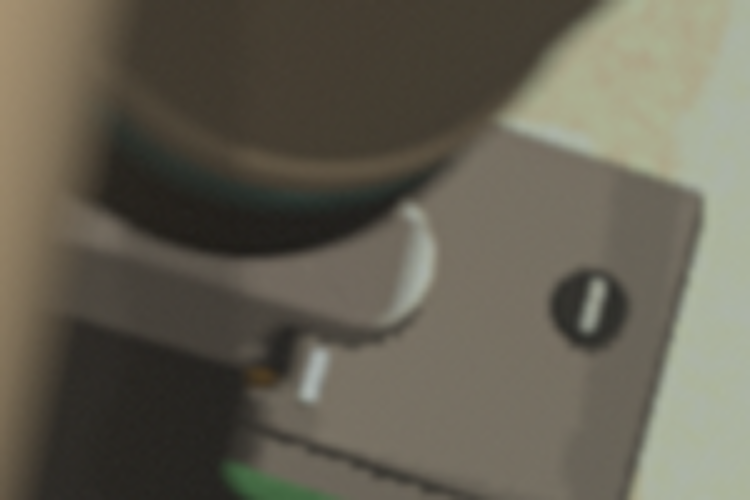

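View pics/w11.png

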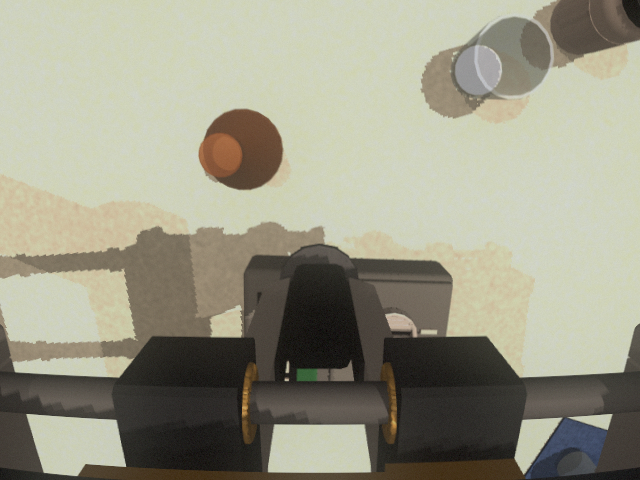

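```bash
python3 - <<'E'
from h import *
t=load('top0');s=load('scene0')
print('flask neck top',tri((t,335,294),(s,305,196)),'body',atz(t,333,302,.02),atz(s,306,232,.02))
E
```

```text
flask neck top [0.47628174 0.00814346 0.09561242] body [0.473125   0.00765773 0.02      ] [0.48592345 0.00627752 0.02      ]
```

{"method": "arm_command", "body": {
  "increments": [
    [[1,20,2,0.06,15],[2,50,3,0.12,15],[2,86,3,0.19,15],[2,122,3,0.26,15],[1,158,3,0.33,15],[0,194,3,0.4,15],[0,230,3,0.45,15],[0,262,3,0.505,15]]
  ]
}}

```text
time_s: 14.68
eef_pos: [0.5236, 0.1929, 0.2143]
tcp_rot: [1.98, 2.438, -0.0]
wrist_force: [0.6, -1.0, -1.3]
grip_width: 0.256
```

```bash
python3 - <<'E'
from h import *
s=telemetry.get_state();print(s['time_s'],s['eef_pos'],s['joint_velocities'].round(2))
r=s['tcp_rot'];print('drv yaw',(2*np.arctan2(r[1],r[0])-np.pi/2))
E
```

```text
14.6833 [0.52363919 0.19293482 0.21432533] [ 0.68  0.19 -0.26 -0.02  0.07  0.01]
drv yaw 0.20685558644229363
```

{"method": "arm_command", "body": {
  "increments": [
    [[-1,15,0,0,15],[-1.6,24,0,0,15],[-1.6,26.7,0,0,15],[-1.6,26.7,0,0,15],[-1.6,26.7,-5,0,15],[-1.6,26.7,-15,0,15],[-1.6,26.7,-25,0,15],[-1.6,26.7,-32,0,15]]
  ]
}}

```text
time_s: 15.35
eef_pos: [0.5213, 0.2184, 0.1804]
tcp_rot: [-1.982, -2.437, 0.004]
wrist_force: [-0.7, 0.2, -2.6]
grip_width: 0.254
```

```bash
python3 - <<'E'
from h import *
s=telemetry.get_state();print(s['time_s'],s['eef_pos'],s['wrist_force'])
snap('scene','s12');crop('s12',380,80,540,250,4,'c23');snap('wrist','w12');crop('w12',230,160,400,300,4.5,'c24')
E
```

```text
15.35 [0.52132797 0.21840242 0.18043897] [-0.72993189  0.15233874 -2.55536586]
```

View pics/c23.png

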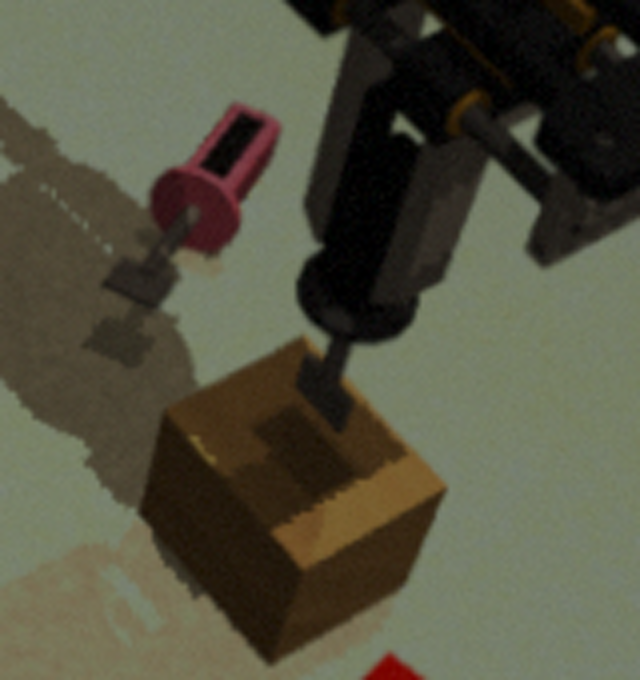

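View pics/c24.png

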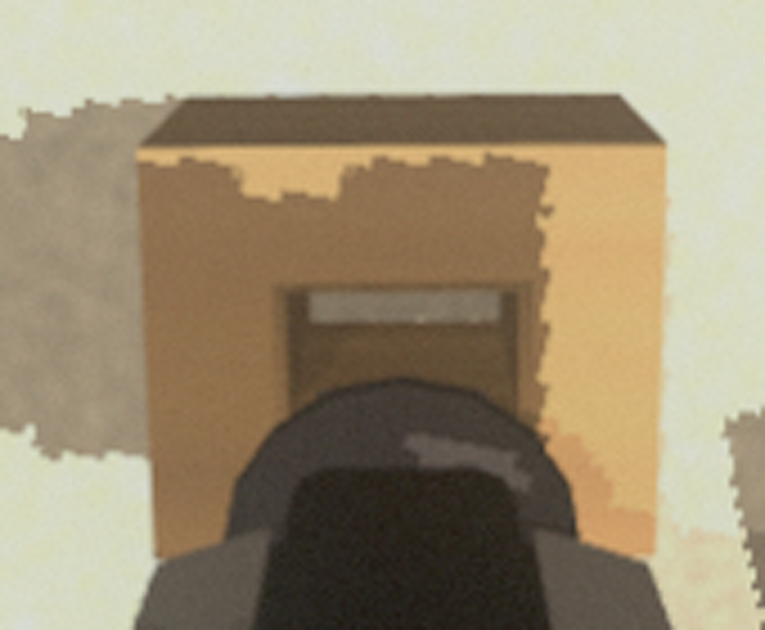

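{"method": "arm_command", "body": {
  "increments": [
    [[0.7,1,-6,0,15],[0.7,1,-13,0,15],[0.7,1,-21,0,15],[0.7,1,-30,0,15],[0.7,1,-40,0,15],[0.7,1,-50,0,15],[0.7,1,-60,0,15],[0.7,1,-66,0,15]]
  ]
}}

```text
time_s: 16.12
eef_pos: [0.5206, 0.2194, 0.1123]
tcp_rot: [-1.979, -2.436, 0.009]
wrist_force: [-0.7, -0.4, -1.7]
grip_width: 0.251
```

```bash
python3 - <<'E'
from h import *
s=telemetry.get_state();print(s['time_s'],s['eef_pos'],s['wrist_force'],s['ft_torque'])
E
```

```text
16.1167 [0.52064592 0.21941799 0.11229091] [-0.66958301 -0.35093772 -1.69910163] [-0.03344383 -0.0276682  -0.02730678]
```

{"method": "arm_command", "body": {
  "increments": [
    [[1,0,-4,0,15],[1.2,0,-8,0,15],[1.2,0,-11,0,15],[1.2,0,-13,0,15],[1.2,0,-14.5,0,15],[1.2,0,-16,0,15],[1.2,0,-16.5,0,15],[1.2,0,-16.5,0,15]]
  ]
}}

```text
time_s: 16.78
eef_pos: [0.5221, 0.2195, 0.0964]
tcp_rot: [-1.98, -2.436, 0.008]
wrist_force: [-2.2, 0.4, 0.7]
grip_width: 0.253
```

```bash
python3 - <<'E'
from h import *
s=telemetry.get_state();print(s['time_s'],s['eef_pos'],s['wrist_force'],s['ft_torque'])
E
```

```text
16.7833 [0.52208407 0.2194876  0.09641816] [-2.16846773  0.38661537  0.7079734 ] [-0.03919153  0.01240064 -0.01810361]
```

Collar has just touched the stand (Fz rising). Release to 50 mm, then lift.

{"method": "arm_command", "body": {
  "increments": [
    [[0,0,-0.3,0,20],[0,0,-0.3,0,24],[0,0,-0.3,0,30],[0,0,-0.3,0,40],[0,0,-0.3,0,50],[0,0,-0.3,0,50],[0,0,-0.3,0,50],[0,0,-0.3,0,50]]
  ]
}}

```text
time_s: 17.45
eef_pos: [0.5222, 0.2195, 0.0961]
tcp_rot: [-1.98, -2.436, 0.008]
wrist_force: [-0.2, -0.1, 0.1]
grip_width: 0.532
```

```bash
python3 - <<'E'
from h import *
s=telemetry.get_state();print(s['time_s'],s['eef_pos'],s['wrist_force'],s['grip_width']*94)
snap('wrist','w13')
E
```

```text
17.45 [0.52216944 0.21948787 0.09610909] [-0.16012829 -0.06881921  0.07510174] 49.975263700104335
```

View pics/w13.png

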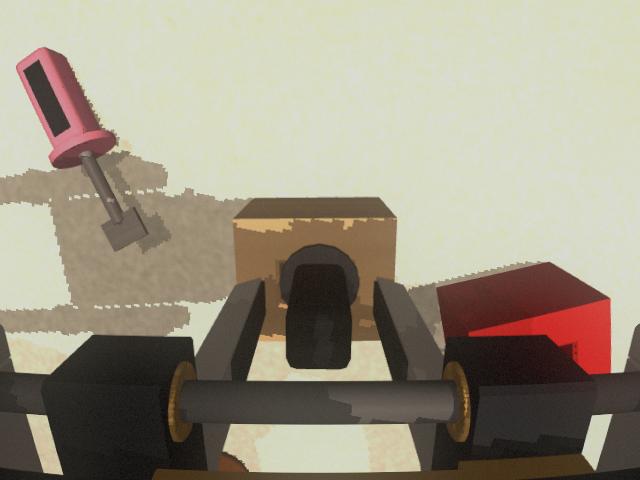

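{"method": "arm_command", "body": {
  "increments": [
    [[0,0,10,0,50],[0,0,35,0,50],[0,0,70,0,50],[0,0,105,0,50],[0,0,135,0,50],[3,-20,150,0,50],[6,-50,155,-0.05,50],[9,-86,155,-0.1,50]]
  ]
}}

```text
time_s: 18.17
eef_pos: [0.5324, 0.1341, 0.2544]
tcp_rot: [2.099, 2.336, 0.0]
wrist_force: [1.6, -0.6, -0.1]
grip_width: 0.529
```

{"method": "arm_command", "body": {
  "increments": [
    [[3,-36,0,-0.08,50],[6,-72,0,-0.16,50],[9,-108,0,-0.24,50],[12,-144,0,-0.32,50],[15,-180,0,-0.4,50],[18,-216,0,-0.48,50],[21,-252,0,-0.52,50],[24,-280,0,-0.52,50]]
  ]
}}

```text
time_s: 18.83
eef_pos: [0.5563, -0.1488, 0.2553]
tcp_rot: [2.63, 1.713, 0.0]
wrist_force: [-0.7, 0.7, -0.6]
grip_width: 0.53
```

{"method": "arm_command", "body": {
  "increments": [
    [[0,-10,0,0,50],[0,-15,0,0,50],[0,-15,0,0,50],[0,-15,0,0,50],[0,-15,0,0,50],[0,-15,0,0,50],[0,-15,0,0,50],[0,-15,0,0,50]]
  ]
}}

```text
time_s: 19.5
eef_pos: [0.5563, -0.1628, 0.2555]
tcp_rot: [2.629, 1.715, 0.001]
wrist_force: [0.5, -0.7, 0.4]
grip_width: 0.529
```

```bash
python3 - <<'E'
from h import *
s=telemetry.get_state();print(s['time_s'],s['eef_pos'])
snap('wrist','w14');crop('w14',260,180,380,260,6,'c25');snap('scene','s14')
snap('top','t14');crop('t14',100,200,260,380,4,'c26')
E
```

```text
19.5 [ 0.55631226 -0.16275359  0.25546658]
```

View pics/c25.png

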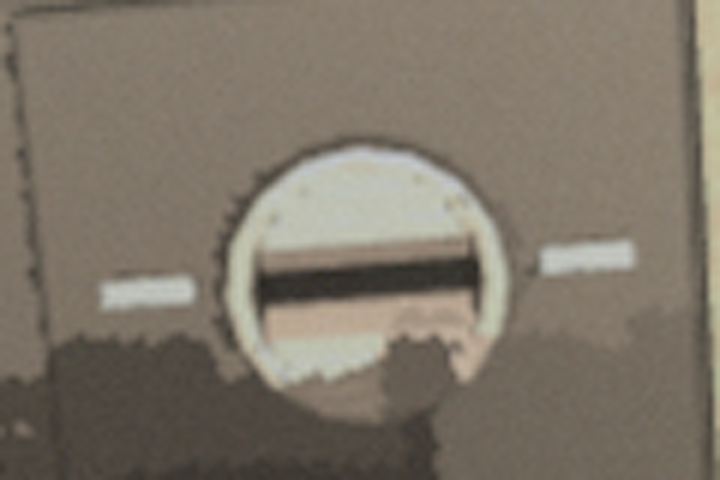

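View pics/s14.png

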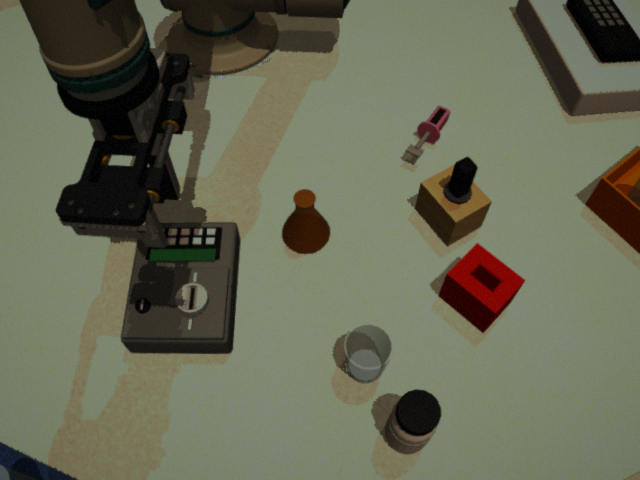

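View pics/c26.png

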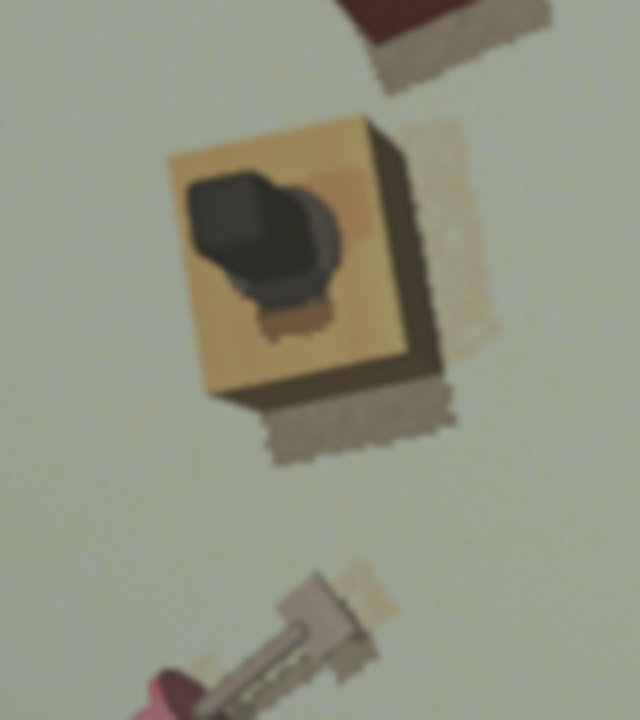

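```bash
python3 - <<'E'
from h import *
print(ticket.finish_job())
E
```

```text
the job is handed in; nothing more can be done
None
```

The battery cap is locked and the driver is back upright in the wooden stand, released. I handed the job in at 19.6 s.

- **Seating:** The blade stopped on the slot floor with the tool at 149.2 mm, against a predicted 149.3 mm, under about 7 N.
- **Turn:** I turned the cap clockwise until the torque rose from about 0.1 to 0.53 N m, which I took as the stop. I eased back within the slot's play before lifting out.
- **Cap check:** In the final wrist view, the slot lines up with the two ridges to within about 0.01 rad.
- **Driver check:** In the final scene and top views, the driver stands upright in the stand with its collar on top. The gripper is clear of everything.

- **Pink driver:** The pink look-alike was upright in the first picture and lying over by 2.9 s, before the arm came down near it. I never approached it, and it is still on the bench.
- **Camera disagreement:** The three cameras differed by about 2 mm on the cap and driver positions. That was within the play in the slot and the hole.

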